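Pack the red desk set

ROBOT

A 6-joint arm with a two-finger parallel gripper is mounted at the origin on the work surface. World frame = base frame: x ahead of the robot, y to its left, z up, the work surface at z = 0. Lengths are in m, angles in rad, forces in N, time in s.
With the tool pointing down it reaches from about 0.425 to 0.95 m from the base axis. Payload 3.5 kg.
Tool frame: the origin (TCP) lies at the very end of the fingers, on their centre line; the grasp point (between the pads) lies ctrl.grip_point_offset behind it (ctrl.grip_point_offset is the distance from the TCP to the grasp point, in m); z points along the fingers, y is the direction in which the jaws open and shut (so a half turn about z gives the same grasp; the last joint's range is limited). The gripper opens to 85 mm and grips with 20 to 120 N. Pads are 22 mm wide; open, the fingers measure 114 mm over their backs; the gripper's body (76 mm by 85 mm) begins 54 mm behind the grasp point. The pads swing forward as they close: fully open they stand 13 mm farther back than shut.
Start: joints at [-0.15, 0.286, 1.577, -0, 1.279, -0.15], TCP at [0.675, 0, 0.231] pointing down, gripper open.
Joint ranges: [-2.77, 2.77], [-0.9, 2.22], [0.21, 2.48], [-1.53, 4.67], [0.24, 2.81], [-2.84, 2.84]. Speed limits (rad/s): [2.79, 2.79, 3.14, 3.14, 3.14, 3.14].

INTERFACE

Orientations are given as a unit quaternion [x, y, z, w].
In Python, from plant import ctrl gives the robot as it stands.
- The arm moves only by the tool servo_tool, never from a script. Its argument "increments" is a list of rows, each a list of 5 numbers: the opening, from 0 (shut) to 1 (fully open), then the shift along the world's x, y, z in units of 40 mm (1.0 is 40 mm), then the turn about the world's z in units of 5 degrees (1.0 is 5 degrees). A call has exactly 10 rows; each row is the pose to reach, as a shift and turn from the pose measured when the call began; what a row does not reach only later rows make up. A row lasts 1/12 s, in which the tool goes at most 41.7 mm and 7.16 degrees, less where a joint would pass 70% of its speed; a pose out of reach is approached as far as the arm can. A call with a gripper value outside its range is refused whole. The fingers move at their own pace and stop on an object; "grip_force" is the grip in N (left out, the last holds). Time passes only in rows, so rows that repeat a pose let the fingers close, or fill a call up. It gives the time, the measured TCP pose, the force and the opening at its end, in the units of the state.
- ctrl.get_state(): the state, without advancing time (a new reading comes with each control period).
- ctrl.read_camera(name): name is "scene" or "side" or "wrist"; returns a dict with "frame" (480x640x3 uint8, red, green, blue), "K" (3x3 intrinsics, pixels), "extrinsics" (4x4, takes a point from camera to world coordinates). Camera axes: x right, y down, z forward; pixel columns grow to the right and rows downward; lengths in m; the calibration is good to about 2 mm. The wrist camera is an equidistant fisheye: a pixel r from the principal point sees the ray r / f radians off the axis. A picture is of the moment at which its call begins. There is no depth.
- ctrl.sign_off(): hands the job in, once; it reports no verdict.
Trained networks look in a picture, given as the dict that the camera call returned (one of the last four; its "shot" number tells which), for a name from the list of things; names that differ only in an ending like _2 or _b are one class to them, and where a whole thing is asked for, a point or a joint stands for the part that bears it (a point fixed in the world has none). Each returns a list of dicts, best first, with "conf" (0 to 1); they miss things now and then, are a little off and sometimes report something else, mostly with a low value. They report only what shows in the picture. A call takes as long as a camera call. They do not tell look-alikes from the thing itself.
- ctrl.masks_of(picture, query): "region" (480x640 bool, what is visible of it) and "extent" ([left, top, right, bottom] in pixels, round what is visible of it).
- ctrl.landmark_of(picture, query): "centre" ([row, column] in pixels: a listed point, or the origin of a listed thing).
The state is a dict: "time": time; "qpos": joint angles; "dq": joint speeds; "joint_efforts": joint torques, N m; "eef_pos": TCP position; "tcp_rot": TCP orientation; "contact_force": force on the tool from outside, world axes, zero at the start; "wrist_torque": the same for the moment, N m; "opening": opening from 0.0 (shut) to 1.0 (fully open).
Only numpy, scipy, OpenCV 4.12 (cv2) and the standard library are available. Lean on these libraries where they do the work, as an engineer would, in place of code of your own. Each camera call takes 0.05 s, during which the arm holds its last target. There are 200 camera calls.

TASK

Pack the red desk set: stand the red pen pot in the large round dish, the red stapler lengthwise in the long tray, the red note-paper box in the square tray and the red paper-clip tub in the small round dish, each upright and flat on the floor of its tray. Set each one down without dropping or throwing it, and leave the blue pot and the yellow stapler where they stand.

Things in the scene. Friction and masses are not known exactly. Their poses are not given: they have to be found in the camera images.
- red_pot: Red round pen pot, empty, open at the top, outside diameter 62 mm, straight sides, 90 mm tall, wall 3 mm, about 0.1 kg. Origin: centre of the underside; z up. Loose, upright at the start.
- red_stapler: Red stapler, 95 long (along its x axis), 34 wide (y), 52 tall, both ends nearly alike, thin black strip along the top. Origin: centre of the underside; z up. Its upper arm fills heights 24 to 52 mm and is the full 34 mm wide: grip it there, across the width, near the middle. It may point any way. Loose, about 0.16 kg.
- red_notebox: Red square note-paper box, 64 x 64 mm, 50 mm tall, white paper inside its red rim, paper top 12 mm below the rim, about 0.18 kg. Origin: centre of the underside; z up. x and y are square to its sides. Grip it across two parallel outer faces. Loose.
- red_tub: Red round paper-clip tub, closed, diameter 44 mm, 42 mm tall, small black spot in the middle of its top, about 0.06 kg. Origin: centre of the underside; z up. Loose.
- blue_pot: Blue pen pot, same size as the red one; not part of the job. Loose. Origin: centre of the underside; z up. 
- yellow_stapler: Yellow stapler, 95 long (along its x axis), 34 wide (y), 52 tall, both ends nearly alike, thin black strip along the top. Origin: centre of the underside; z up. Its upper arm fills heights 24 to 52 mm and is the full 34 mm wide: grip it there, across the width, near the middle. It may point any way. Not part of the job. Loose.
- big_dish: Large white round packing dish, fixed to the table, outside diameter 94 mm, inside 86 mm, rim 12 mm above the table, inner floor 4 mm above it. Origin: centre of the underside; z up. For the red pen pot.
- long_tray: Long cardboard packing tray, fixed, outside 125 mm (along its x axis) by 66 mm (y), walls 4 mm thick and 12 mm high, inner floor 4 mm above the table. Origin: centre of the underside; z up. For the red stapler, which lies lengthwise in it, either end first.
- square_tray: Square cardboard packing tray, fixed, outside 94 x 94 mm, walls 4 mm thick and 12 mm high, inner floor 4 mm above the table. Origin: centre of the underside; z up. x and y are square to its sides. For the red note-paper box.
- small_dish: Small white round packing dish, fixed, outside diameter 74 mm, inside 66 mm, rim 12 mm above the table, inner floor 4 mm above it. Origin: centre of the underside; z up. For the red paper-clip tub. As the fingers have little room inside the rims, grip things so that the fingertips stay at least 12 mm above the thing's underside.
Mind the look-alikes: they are no part of the job. What is meant by the blue_pot is not green, and is the smaller of those in its own colour. Leave any brown look-alike of the red_tub alone.

How it is judged:
At the end, for the whole second after the job is handed in: Each red thing is in its own tray, centre within 18 mm of the tray's centre, underside 1 to 8 mm above the tray's (flat on its floor), tilt under 0.09 rad, at rest, released; blue pot and yellow stapler upright, within 25 mm of their starts (horizontal distance between red_pot and big_dish below 0.018 m and z of red_pot in the frame of big_dish between 0.001 and 0.008 m and angle between each of red_pot, red_stapler, red_notebox, red_tub, blue_pot, yellow_stapler's own z axis and vertical below 0.09 rad and linear speed of each of red_pot, red_stapler, red_notebox, red_tub below 0.02 m/s and horizontal distance between red_stapler and long_tray below 0.018 m and z of red_stapler in the frame of long_tray between 0.001 and 0.008 m and horizontal distance between red_notebox and square_tray below 0.018 m and z of red_notebox in the frame of square_tray between 0.001 and 0.008 m and horizontal distance between red_tub and small_dish below 0.018 m and z of red_tub in the frame of small_dish between 0.001 and 0.008 m and distance of each of blue_pot, yellow_stapler from where it was at the start of the episode below 0.025 m); the robot touches nothing.
It fails at once if the blue pot is shifted by more than 25 mm or tipped (distance of blue_pot from where it was at the start of the episode above 0.025 m or angle between blue_pot's own z axis and vertical above 0.3 rad).
It fails at once if the yellow stapler is shifted by more than 25 mm or tipped (distance of yellow_stapler from where it was at the start of the episode above 0.025 m or angle between yellow_stapler's own z axis and vertical above 0.3 rad).
It fails at once if a red thing is dropped, thrown or knocked (faster than 0.6 m/s while not in the fingers) ((linear speed of red_pot above 0.6 m/s and contact force between the fingers and red_pot below 0.05 N) or (linear speed of red_stapler above 0.6 m/s and contact force between the fingers and red_stapler below 0.05 N) or (linear speed of red_notebox above 0.6 m/s and contact force between the fingers and red_notebox below 0.05 N) or (linear speed of red_tub above 0.6 m/s and contact force between the fingers and red_tub below 0.05 N)).
It also fails if it takes over 106 s, if anything falls off the work surface, if the arm or the gripper's body presses on something with over 40 N, if the wrist force passes 120 N, or if a joint passes its speed limit or range.

## Working session

There is one attempt and no reset: what is moved stays moved. The work goes in short steps, Python scripts to look and compute and a tool call to move; the robot and the scene stay as the last step left them, time stands still between calls to the robot, and variables do not carry over. Pictures are saved under pics/ and viewed, about 12 in all and at most 16, crops included, and the job is handed in when it is done.

Besides the shell and the picture viewer there is one more tool, called after ">>>" as name([rows], argument=value, ...), one row to a line, values as JSON. servo_tool: Moves the arm, as the interface text tells. Its arguments: {"type":"object","properties":{"increments":{"type":"array"},"grip_force":{"type":"number"}},"required":["increments"]}

```bash
mkdir -p pics; ls
python3 - <<'E'
from plant import ctrl
import cv2,pickle
print(ctrl.get_state(), ctrl.grip_point_offset)
for n in ["scene","side","wrist"]:
    p=ctrl.read_camera(n); print(n,p["K"].tolist() if hasattr(p["K"],'tolist') else p["K"],p["extrinsics"],p["shot"])
    cv2.imwrite(f"pics/{n}0.png",p["frame"][:,:,::-1])
E
```

```text
pics
{'time': 0.0, 'qpos': array([-1.49994343e-01,  2.87188642e-01,  1.57820787e+00,  3.90905056e-05,
        1.27858702e+00, -1.50011407e-01]), 'dq': array([ 1.90853561e-03, -1.44308980e-03,  7.68790806e-04, -8.74289595e-05,
        2.01232971e-03,  2.22908563e-04]), 'joint_efforts': array([-1.79628755e-04, -4.05981302e+01, -2.92628127e+01, -1.54224781e-04,
        5.81841552e-03,  3.74769741e-06]), 'eef_pos': array([6.74334154e-01, 1.43478537e-04, 2.29915146e-01]), 'tcp_rot': array([ 7.07104240e-01,  7.07108312e-01, -6.94427346e-04, -9.73235203e-04]), 'contact_force': array([-0.81630974,  0.75646766, -0.01162891]), 'wrist_torque': array([-0.00055643, -0.01153149, -0.02127394]), 'opening': 0.9936985968924604} 0.0187
scene [[597.1424482717771, 0.0, 329.02847776966263], [0.0, 597.1424482717771, 242.6440485300432], [0.0, 0.0, 1.0]] [[ 0.52724555  0.47059388 -0.70749808  1.38492862]
 [ 0.84935078 -0.26757015  0.45498292 -0.58168044]
 [ 0.02480681 -0.84080177 -0.54077445  0.71131071]
 [ 0.          0.          0.          1.        ]] 1
side [[480.00124247559097, 0.0, 309.54631570214445], [0.0, 480.00124247559097, 234.78747353132187], [0.0, 0.0, 1.0]] [[ 0.90966608 -0.25325877  0.32919237  0.20276375]
 [-0.4149537  -0.51997122  0.74662129 -0.68183774]
 [-0.01791783 -0.81577566 -0.57809085  0.51331991]
 [ 0.          0.          0.          1.        ]] 2
wrist [[371.64829954431775, 0.0, 320.6837421281692], [0.0, 371.64829954431775, 241.87517122892064], [0.0, 0.0, 1.0]] [[ 9.99995127e-01  5.48911955e-04 -3.07322467e-03  6.74434714e-01]
 [-3.60498526e-04 -9.57531580e-01 -2.88328188e-01  7.41312004e-02]
 [-3.10097646e-03  2.88327891e-01 -9.57526716e-01  3.72817622e-01]
 [ 0.00000000e+00  0.00000000e+00  0.00000000e+00  1.00000000e+00]] 3
```

View pictures.

View pics/scene0.png

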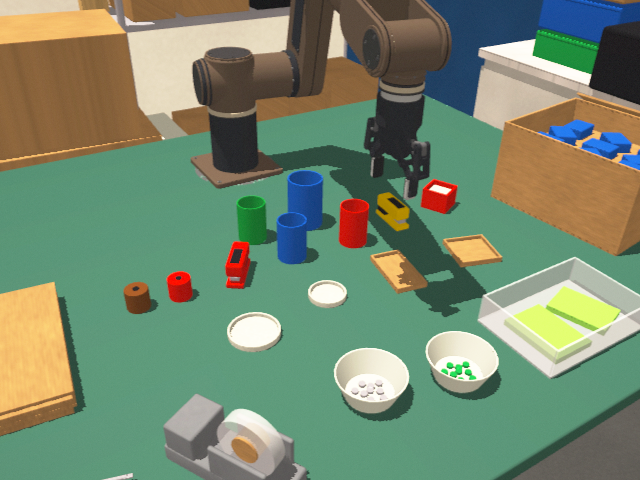

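View pics/side0.png

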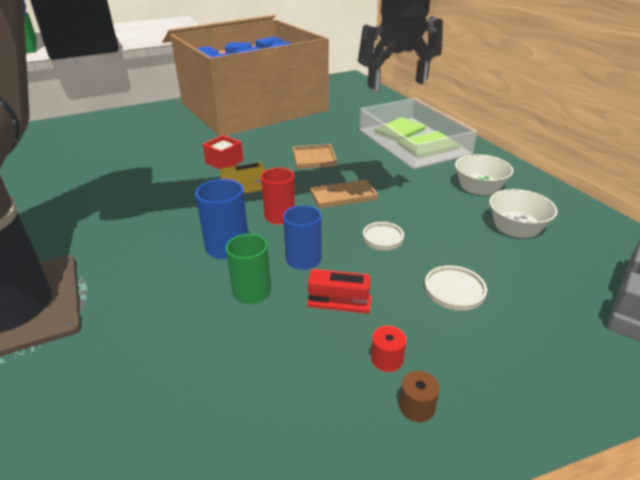

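View pics/wrist0.png

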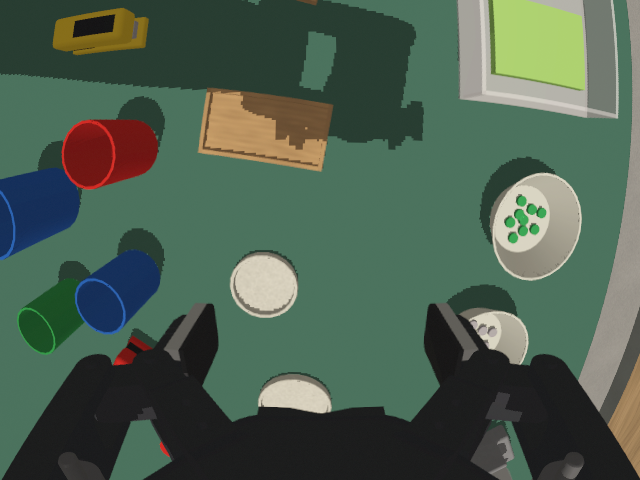

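```bash
cat > h.py <<'E'
import numpy as np,cv2
from scipy.optimize import minimize
DIM={'red_pot':('c',.062,.09),'blue_pot':('c',.062,.09),'red_tub':('c',.044,.042),'big_dish':('c',.094,.012),'small_dish':('c',.074,.012),
'red_stapler':('b',.095,.034,.052),'yellow_stapler':('b',.095,.034,.052),'red_notebox':('b',.064,.064,.05),'long_tray':('b',.125,.066,.012),'square_tray':('b',.094,.094,.012)}
def pts(name,x,y,yaw=0,z0=0):
    d=DIM[name]
    if d[0]=='c':
        a=np.linspace(0,2*np.pi,40); b=np.c_[np.cos(a),np.sin(a)]*d[1]/2
    else: b=np.array([[1,1],[1,-1],[-1,-1],[-1,1]])*np.array(d[1:3])/2
    c,s=np.cos(yaw),np.sin(yaw); b=b@np.array([[c,s],[-s,c]])+[x,y]
    return np.r_[np.c_[b,np.full(len(b),z0)],np.c_[b,np.full(len(b),z0+d[-1])]]
def proj(p,X,fish=False):
    T=np.linalg.inv(p['extrinsics']); c=X@T[:3,:3].T+T[:3,3]; K=p['K']
    if fish:
        r=np.hypot(c[:,0],c[:,1]); th=np.arctan2(r,c[:,2]); u=c[:,:2]/r[:,None]*th[:,None]
    else: u=c[:,:2]/c[:,2:]
    return u*K[0,0]+[K[0,2],K[1,2]]
def ray(p,uv,z,fish=False):
    K=p['K']; d=(np.array(uv,float)-[K[0,2],K[1,2]])/K[0,0]
    if fish:
        r=np.hypot(*d); v=np.r_[d/r*np.sin(r),np.cos(r)]
    else: v=np.r_[d,1]
    v=p['extrinsics'][:3,:3]@v; o=p['extrinsics'][:3,3]
    return (o+v*(z-o[2])/v[2])[:2]
S=4
def sil(p,name,q,fish,z0=0):
    h=cv2.convexHull(np.float32(proj(p,pts(name,*q,z0=z0),fish)))
    m=np.zeros((480,640),np.uint8); cv2.fillConvexPoly(m,np.int32(np.round(h*16)),1,shift=4); return m>0
def fit(name,views,q0,z0=0):
    """views: list of (pic,mask,fish)"""
    def cost(v):
        q=(v[0]/100,v[1]/100,v[2])
        return sum(1-(s&m).sum()/max(1,(s|m).sum()) for p,m,f in views for s in [sil(p,name,q,f,z0)])
    best=None
    yaws=[0] if DIM[name][0]=='c' else np.arange(0,np.pi if 'stap' in name or 'long' in name else np.pi/2,np.pi/8)
    for w in yaws:
        st=np.array([q0[0]*100,q0[1]*100,w])
        r=minimize(cost,st,method='Nelder-Mead',options=dict(initial_simplex=[st,st+[1,0,0],st+[0,1,0],st+[0,0,.25]],xatol=.01,fatol=1e-4))
        if best is None or r.fun<best.fun: best=r
    return best.x[0]/100,best.x[1]/100,best.x[2],best.fun/len(views)
E
cat > m1.py <<'E'
from h import *; from plant import ctrl
P={n:ctrl.read_camera(n) for n in ['scene','side']}
D={}
for name in DIM:
    for n,p in P.items():
        D[name,n]=[(round(d['conf'],2),np.mean(np.nonzero(d['region'])[::-1],axis=1).round().tolist(),int(d['region'].sum()),p['frame'][d['region']].mean(0).round().astype(int).tolist(),d['region']) for d in ctrl.masks_of(p,name)]
        print(name,n,[d[:4] for d in D[name,n]])
import pickle; pickle.dump((P,D),open('m1.pkl','wb')); print(ctrl.get_state()['time'])
E
python3 m1.py
```

```text
red_pot scene [(0.7, [354.0, 222.0], 1256, [186, 22, 14])]
red_pot side [(0.61, [277.0, 193.0], 1487, [165, 48, 45]), (0.4, [314.0, 156.0], 826, [188, 145, 98])]
blue_pot scene [(0.93, [307.0, 196.0], 1690, [28, 75, 145]), (0.88, [252.0, 219.0], 1296, [28, 121, 49]), (0.76, [292.0, 238.0], 1406, [28, 74, 146])]
blue_pot side [(0.86, [302.0, 236.0], 2210, [48, 79, 138]), (0.81, [249.0, 268.0], 2603, [47, 118, 65]), (0.8, [221.0, 214.0], 2959, [43, 78, 138])]
red_tub scene [(0.83, [179.0, 286.0], 701, [195, 28, 18]), (0.59, [137.0, 297.0], 733, [119, 72, 37])]
red_tub side [(0.89, [388.0, 348.0], 1361, [190, 54, 48]), (0.87, [418.0, 395.0], 1736, [113, 77, 51])]
big_dish scene [(0.72, [254.0, 332.0], 1758, [233, 231, 217])]
big_dish side [(0.75, [455.0, 287.0], 2153, [221, 218, 203])]
small_dish scene [(0.7, [393.0, 211.0], 835, [148, 118, 11]), (0.56, [328.0, 294.0], 858, [230, 227, 211])]
small_dish side [(0.96, [383.0, 235.0], 889, [216, 213, 197]), (0.34, [342.0, 193.0], 1249, [158, 123, 86])]
red_stapler scene [(0.92, [238.0, 264.0], 939, [180, 33, 24])]
red_stapler side [(0.8, [339.0, 291.0], 2467, [171, 56, 52])]
yellow_stapler scene [(0.88, [393.0, 211.0], 850, [147, 117, 11])]
yellow_stapler side [(0.84, [245.0, 175.0], 792, [132, 110, 47])]
red_notebox scene [(0.98, [439.0, 196.0], 906, [205, 55, 44]), (0.67, [180.0, 286.0], 689, [193, 27, 17]), (0.53, [328.0, 294.0], 878, [229, 226, 210])]
red_notebox side [(0.87, [223.0, 152.0], 1019, [171, 72, 66])]
long_tray scene [(0.71, [399.0, 271.0], 1392, [187, 142, 83])]
long_tray side [(0.67, [343.0, 193.0], 1355, [154, 122, 86])]
square_tray scene [(0.76, [472.0, 250.0], 1280, [214, 166, 96])]
square_tray side [(0.75, [314.0, 156.0], 882, [184, 144, 98]), (0.7, [388.0, 348.0], 1416, [188, 56, 50])]
1.25
```

```bash
cat > m2.py <<'E'
from h import *; import pickle
P,D=pickle.load(open('m1.pkl','rb'))
pick={'blue_pot':(2,0),'small_dish':(1,0)}
Q={}
def go(lab,name,masks):
    v=[(P[n],m,False) for n,m in masks]
    p,m,_=v[0]; c=np.mean(np.nonzero(m)[::-1],axis=1); q0=ray(p,c,DIM[name][-1]/2)
    Q[lab]=fit(name,v,q0); print(lab,np.round(Q[lab],3),[np.round(fit(name,[w],q0),3).tolist() for w in v] if len(v)>1 else '')
for name in DIM:
    i,j=pick.get(name,(0,0)); ms=[('scene',D[name,'scene'][i][4]),('side',D[name,'side'][j][4])]
    if name=='yellow_stapler': ms=ms[:1]
    go(name,name,ms)
go('brown','red_tub',[('scene',D['red_tub','scene'][1][4]),('side',D['red_tub','side'][1][4])])
go('green','blue_pot',[('scene',D['blue_pot','scene'][1][4]),('side',D['blue_pot','side'][1][4])])
DIM['bb']=('c',.078,.11)
go('bigblue','bb',[('scene',D['blue_pot','scene'][0][4])])
pickle.dump(Q,open('Q.pkl','wb'))
E
python3 m2.py
```

```text
red_pot [0.47  0.068 0.017 0.137] [[0.471, 0.069, -0.004, 0.098], [0.47, 0.073, -0.141, 0.174]]
blue_pot [ 0.457 -0.078  0.281  0.058] [[0.458, -0.079, 0.145, 0.069], [0.458, -0.076, 0.149, 0.043]]
red_tub [ 0.469 -0.328  0.056  0.06 ] [[0.471, -0.329, 0.142, 0.034], [0.469, -0.328, 0.091, 0.066]]
big_dish [ 0.641 -0.255  0.069  0.069] [[0.642, -0.256, 0.135, 0.044], [0.638, -0.254, 0.113, 0.068]]
small_dish [ 0.613 -0.085 -0.067  0.108] [[0.616, -0.086, 0.141, 0.089], [0.612, -0.084, 0.071, 0.128]]
red_stapler [ 0.461 -0.203  2.598  0.109] [[0.464, -0.204, 2.601, 0.105], [0.461, -0.205, 2.555, 0.098]]
yellow_stapler [ 0.446  0.196 -0.219  0.126] 
red_notebox [0.438 0.343 0.49  0.09 ] [[0.439, 0.342, 0.555, 0.063], [0.438, 0.347, 0.281, 0.089]]
long_tray [0.619 0.08  2.976 0.054] [[0.62, 0.08, -0.182, 0.056], [0.617, 0.079, -0.159, 0.035]]
square_tray [0.638 0.267 1.242 0.067] [[0.638, 0.267, 1.251, 0.057], [0.637, 0.267, 1.248, 0.064]]
brown [ 0.462 -0.406  0.074  0.061] [[0.464, -0.407, 0.032, 0.052], [0.462, -0.407, 0.087, 0.04]]
green [ 0.348 -0.117  0.113  0.065] [[0.351, -0.117, 0.096, 0.076], [0.348, -0.116, 0.11, 0.047]]
bigblue [ 0.344  0.019 -0.129  0.159]
```

>>> servo_tool([
  [1, -1, 0.35, 0, 0],
  [1, -2, 0.7, 0, 0],
  [1, -3, 1.0, 0, 0],
  [1, -4, 1.35, 0, 0],
  [1, -4.6, 1.55, 0, 0],
  [1, -5.1, 1.7, 0, 0],
  [1, -5.1, 1.7, -0.7, 0],
  [1, -5.1, 1.7, -1.4, 0],
  [1, -5.1, 1.7, -1.6, 0],
  [1, -5.1, 1.7, -1.6, 0],
], grip_force=40)

```text
time: 2.08
eef_pos: [0.469, 0.0682, 0.1648]
tcp_rot: [0.707, 0.707, -0.002, -0.002]
contact_force: [0.4, -0.3, 0.3]
opening: 1.002
```

```bash
cat > look.py <<'E'
import sys; from h import *; from plant import ctrl; import pickle
# usage: look.py name [z0] [cam...]: fit one thing in fresh pictures; masks nearest to the known place
name=sys.argv[1]; z0=float(sys.argv[2]); cams=sys.argv[3].split(','); q0=pickle.load(open('Q.pkl','rb'))[name] if len(sys.argv)<6 else [float(v) for v in sys.argv[4:6]]
s=ctrl.get_state(); print(s['time'],s['eef_pos'].round(4),s['opening'])
vs=[]
for n in cams:
    p=ctrl.read_camera(n); f=n=='wrist'
    cv2.imwrite(f"pics/{name}_{n}_{p['shot']}.png",p['frame'][:,:,::-1])
    e=sil(p,name,(q0[0],q0[1],q0[2] if len(q0)>2 else 0),f,z0)
    L=[(float((e&d['region']).sum()/(e|d['region']).sum()),d['region']) for d in ctrl.masks_of(p,name)]
    L=[l for l in L if l[0]>.15]
    if not L: print(n,'none'); continue
    m=max(L,key=lambda l:l[0])[1]; vs.append((p,m,f)); print(n,p['shot'],np.round(fit(name,[vs[-1]],q0[:2],z0),3), p['frame'][m].mean(0).round())
if len(vs)>1: print('joint',np.round(fit(name,vs,q0[:2],z0),3))
E
python3 look.py red_pot 0 wrist
```

```text
2.0833 [0.469  0.0682 0.1648] 1.0017163520930392
wrist 6 [0.47  0.069 0.168 0.04 ] [152.  35.  31.]
```

>>> servo_tool([
  [1, 0, 0, -0.6, 0],
  [1, 0, 0, -1.2, 0],
  [1, 0, 0, -1.8, 0],
  [1, 0, 0, -2.4, 0],
  [1, 0, 0, -2.8, 0],
  [1, 0, 0, -3.05, 0],
  [1, 0, 0, -3.05, 0],
  [0.6, 0, 0, -3.05, 0],
  [0.5, 0, 0, -3.05, 0],
  [0.4, 0, 0, -3.05, 0],
])

```text
time: 3.02
eef_pos: [0.4736, 0.0678, 0.0483]
tcp_rot: [0.707, 0.707, 0.002, 0.002]
contact_force: [1.3, 0.3, 3.2]
opening: 0.716
```

>>> servo_tool([
  [0, 0, 0, 0, 0],
  [0, 0, 0, 0, 0],
  [0, 0, 0, 0, 0],
  [0, 0, 0, 0, 0],
  [0, 0, 0, 0.3, 0],
  [0, 0, 0, 0.8, 0],
  [0, 0, 0, 1.4, 0],
  [0, 0, 0, 2.0, 0],
  [0, 0, 0, 2.6, 0],
  [0, 0, 0, 3.0, 0],
])

```text
time: 3.85
eef_pos: [0.4742, 0.0678, 0.1706]
tcp_rot: [0.707, 0.707, 0.002, 0.003]
contact_force: [0.2, -0.1, -1.2]
opening: 0.719
```

>>> servo_tool([
  [0, 0.3, -0.6, 0, 0],
  [0, 0.8, -1.5, 0, 0],
  [0, 1.25, -2.4, 0, 0],
  [0, 1.7, -3.3, 0, 0],
  [0, 2.2, -4.2, 0, 0],
  [0, 2.65, -5.1, 0, 0],
  [0, 3.1, -6.0, 0, 0],
  [0, 3.55, -6.9, 0, 0],
  [0, 3.95, -7.6, 0, 0],
  [0, 4.18, -8.07, 0, 0],
])

```text
time: 4.68
eef_pos: [0.6422, -0.2583, 0.1698]
tcp_rot: [0.708, 0.706, 0.002, 0.003]
contact_force: [-0.5, 0.0, -1.1]
opening: 0.72
```

>>> servo_tool([
  [0, 0, 0, 0, 0],
  [0, 0, 0, 0, 0],
  [0, 0, 0, -0.4, 0],
  [0, 0, 0, -0.8, 0],
  [0, 0, 0, -1.2, 0],
  [0, 0, 0, -1.6, 0],
  [0, 0, 0, -2.0, 0],
  [0, 0, 0, -2.2, 0],
  [0, 0, 0, -2.2, 0],
  [0, 0, 0, -2.2, 0],
])

```text
time: 5.52
eef_pos: [0.6418, -0.2572, 0.0816]
tcp_rot: [0.708, 0.707, 0.002, 0.002]
contact_force: [0.2, -0.2, -0.2]
opening: 0.72
```

Run:
```python
from h import *; from plant import ctrl
s=ctrl.get_state(); print(s['time'],s['eef_pos'].round(4),s['opening'])
p=ctrl.read_camera('side'); cv2.imwrite('pics/a.png',cv2.resize(p['frame'][150:350,340:600,::-1],None,fx=2.5,fy=2.5))
for z in (.024,.028,.032,.036):
  print(z,[ (d['conf'],fit('red_pot',[(p,d['region'],False)],(.641,-.255),z)) for d in ctrl.masks_of(p,'red_pot')[:1]])
```

```text
5.5167 [ 0.6418 -0.2572  0.0816] 0.7196468403606071
0.024 [(0.79, (np.float64(0.6500511637578955), np.float64(-0.24827427996117174), np.float64(0.046984545948327815), np.float64(0.16956521739130437)))]
0.028 [(0.79, (np.float64(0.6465435864054081), np.float64(-0.2516649725698177), np.float64(-0.05951723012504398), np.float64(0.17450331125827812)))]
0.032 [(0.79, (np.float64(0.6424736356290524), np.float64(-0.2550732632147648), np.float64(0.06318289112450402), np.float64(0.1841332027424094)))]
0.036 [(0.79, (np.float64(0.639096340804247), np.float64(-0.2582957540590352), np.float64(0.4243356115027573), np.float64(0.19723739158368137)))]
```

View pics/a.png

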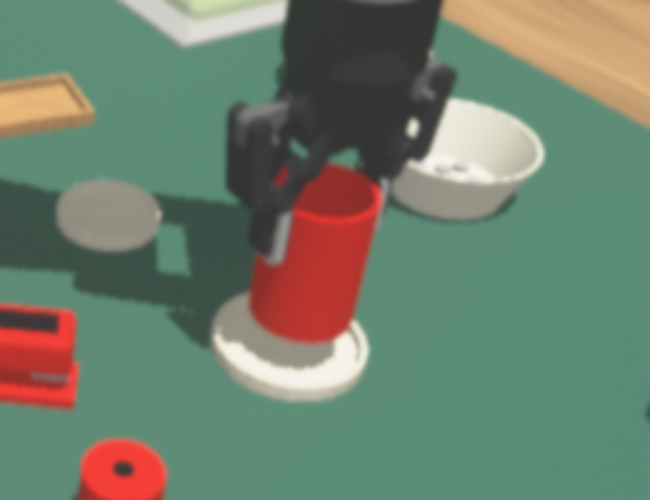

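>>> servo_tool([
  [0, 0, 0.05, -0.15, 0],
  [0, 0, 0.05, -0.3, 0],
  [0, 0, 0.05, -0.4, 0],
  [0, 0, 0.05, -0.5, 0],
  [0, 0, 0.05, -0.56, 0],
  [0, 0, 0.05, -0.62, 0],
  [0, 0, 0.05, -0.66, 0],
  [0, 0, 0.05, -0.7, 0],
  [0, 0, 0.05, -0.7, 0],
  [0, 0, 0.05, -0.7, 0],
])

```text
time: 6.6
eef_pos: [0.643, -0.2567, 0.0554]
tcp_rot: [0.708, 0.706, 0.003, 0.004]
contact_force: [-0.1, 0.1, -1.7]
opening: 0.719
```

>>> servo_tool([
  [0, 0, 0, -0.02, 0],
  [0, 0, 0, -0.04, 0],
  [0, 0, 0, -0.06, 0],
  [0, 0, 0, -0.08, 0],
  [0, 0, 0, -0.1, 0],
  [0, 0, 0, -0.12, 0],
  [0, 0, 0, -0.14, 0],
  [0, 0, 0, -0.16, 0],
  [0, 0, 0, -0.16, 0],
  [0, 0, 0, -0.16, 0],
])

```text
time: 7.43
eef_pos: [0.6433, -0.257, 0.0524]
tcp_rot: [0.708, 0.706, 0.002, 0.004]
contact_force: [-4.5, 2.0, 11.4]
opening: 0.721
```

Contact at the expected height. Release slowly, then rise.

>>> servo_tool([
  [0.74, 0, 0, 0, 0],
  [0.76, 0, 0, 0, 0],
  [0.8, 0, 0, 0, 0],
  [0.9, 0, 0, 0, 0],
  [1, 0, 0, 0, 0],
  [1, 0, 0, 0, 0],
  [1, 0, 0, 0.5, 0],
  [1, 0, 0, 1.3, 0],
  [1, 0, 0, 2.2, 0],
  [1, 0, 0, 3, 0],
])

```text
time: 8.27
eef_pos: [0.6431, -0.2569, 0.1735]
tcp_rot: [0.708, 0.706, 0.002, 0.004]
contact_force: [1.9, -0.7, 0.5]
opening: 0.999
```

```bash
python3 look.py red_pot .004 scene,side .641 -.255; python3 look.py red_tub 0 wrist
```

```text
8.2667 [ 0.6431 -0.2569  0.1735] 0.9994243549867694
scene 8 [ 0.645 -0.258  0.232  0.029] [184.  27.  18.]
side 9 [ 0.644 -0.256 -0.111  0.038] [176.  57.  50.]
joint [ 0.643 -0.257  0.018  0.045]
8.4667 [ 0.6439 -0.2573  0.174 ] 1.0051629863991893
wrist 10 [ 0.469 -0.328  0.108  0.074] [168.  39.  34.]
```

>>> servo_tool([
  [1, -0.8, -0.32, 0, 0],
  [1, -1.7, -0.7, 0, 0],
  [1, -2.6, -1.05, 0, 0],
  [1, -3.4, -1.4, 0, 0],
  [1, -4.1, -1.65, 0, 0],
  [1, -4.37, -1.77, -0.4, 0],
  [1, -4.37, -1.77, -1.0, 0],
  [1, -4.37, -1.77, -1.6, 0],
  [1, -4.37, -1.77, -2, 0],
  [1, -4.37, -1.77, -2, 0],
])

```text
time: 9.4
eef_pos: [0.4639, -0.324, 0.0838]
tcp_rot: [0.708, 0.706, 0.002, -0.004]
contact_force: [-0.4, 0.7, -0.9]
opening: 1.0
```

```bash
python3 look.py red_tub 0 wrist,side
```

```text
9.4 [ 0.4639 -0.324   0.0838] 0.9995264607939666
wrist 11 [ 0.469 -0.328  0.152  0.045] [193.  52.  45.]
side 12 [ 0.469 -0.328  0.199  0.066] [209.  60.  54.]
joint [ 0.469 -0.327  0.109  0.056]
```

>>> servo_tool([
  [1, 0.1, -0.08, -0.3, 0],
  [1, 0.1, -0.08, -0.7, 0],
  [1, 0.1, -0.08, -1.1, 0],
  [1, 0.1, -0.08, -1.5, 0],
  [1, 0.1, -0.08, -1.7, 0],
  [1, 0.1, -0.08, -1.7, 0],
  [1, 0.1, -0.08, -1.7, 0],
  [0.7, 0.1, -0.08, -1.7, 0],
  [0.6, 0.1, -0.08, -1.7, 0],
  [0.5, 0.1, -0.08, -1.7, 0],
])

```text
time: 10.43
eef_pos: [0.4726, -0.3314, 0.0242]
tcp_rot: [0.708, 0.707, 0.002, 0.004]
contact_force: [0.7, -0.8, -0.5]
opening: 0.601
```

>>> servo_tool([
  [0, 0, 0, 0, 0],
  [0, 0, 0, 0, 0],
  [0, 0, 0, 0, 0],
  [0, 0, 0, 0, 0],
  [0, 0, 0, 0.3, 0],
  [0, 0, 0, 0.8, 0],
  [0, 0, 0, 1.4, 0],
  [0, 0, 0, 2.0, 0],
  [0, 0, 0, 2.4, 0],
  [0, 0, 0, 2.4, 0],
])

```text
time: 11.27
eef_pos: [0.4746, -0.3332, 0.1253]
tcp_rot: [0.708, 0.707, 0.002, 0.008]
contact_force: [1.1, -0.3, -0.6]
opening: 0.489
```

>>> servo_tool([
  [0, 0.2, 0.4, 0, 0],
  [0, 0.6, 1.1, 0, 0],
  [0, 1.1, 2.0, 0, 0],
  [0, 1.6, 2.9, 0, 0],
  [0, 2.1, 3.8, 0, 0],
  [0, 2.6, 4.7, 0, 0],
  [0, 3.1, 5.5, 0, 0],
  [0, 3.4, 6.1, 0, 0],
  [0, 3.46, 6.2, 0, 0],
  [0, 3.46, 6.2, 0, 0],
])

```text
time: 12.1
eef_pos: [0.6127, -0.0833, 0.1239]
tcp_rot: [0.706, 0.708, 0.001, 0.007]
contact_force: [0.1, 0.1, -1.1]
opening: 0.487
```

>>> servo_tool([
  [0, 0, 0, -0.3, 0],
  [0, 0, 0, -0.7, 0],
  [0, 0, 0, -1.1, 0],
  [0, 0, 0, -1.5, 0],
  [0, 0, 0, -1.7, 0],
  [0, 0, 0, -1.8, 0],
  [0, 0, 0, -1.9, 0],
  [0, 0, 0, -1.9, 0],
  [0, 0, 0, -1.9, 0],
  [0, 0, 0, -1.9, 0],
])

```text
time: 12.93
eef_pos: [0.6135, -0.0837, 0.049]
tcp_rot: [0.707, 0.708, 0.002, 0.008]
contact_force: [0.3, -0.1, -0.2]
opening: 0.486
```

Run:
```python
from h import *; from plant import ctrl
s=ctrl.get_state(); print(s['time'],s['eef_pos'].round(4),s['opening'],s['contact_force'])
p=ctrl.read_camera('scene'); cv2.imwrite('pics/b.png',cv2.resize(p['frame'][200:360,220:430,::-1],None,fx=3,fy=3))
for z in (.02,.026,.032):
  print(z,[ (d['conf'],np.round(fit('red_tub',[(p,d['region'],False)],(.613,-.085),z),3)) for d in ctrl.masks_of(p,'red_tub')[:3]])
```

```text
12.9333 [ 0.6135 -0.0837  0.049 ] 0.48585828625042965 [ 0.29328115 -0.06777911 -0.16938681]
0.02 [(0.97, array([ 0.608, -0.077,  0.04 ,  0.43 ])), (0.63, array([ 0.613, -0.085,  0.   ,  1.   ]))]
0.026 [(0.97, array([ 0.618, -0.086,  0.046,  0.444])), (0.63, array([ 0.613, -0.085,  0.   ,  1.   ]))]
0.032 [(0.97, array([ 0.623, -0.084, -0.111,  0.447])), (0.63, array([ 0.613, -0.085,  0.   ,  1.   ]))]
```

View pics/b.png

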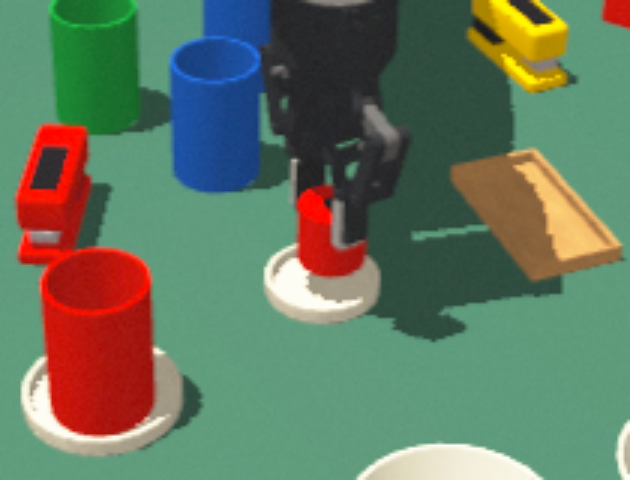

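>>> servo_tool([
  [0, 0, 0, -0.15, 0],
  [0, 0, 0, -0.3, 0],
  [0, 0, 0, -0.4, 0],
  [0, 0, 0, -0.45, 0],
  [0, 0, 0, -0.5, 0],
  [0, 0, 0, -0.53, 0],
  [0, 0, 0, -0.56, 0],
  [0, 0, 0, -0.59, 0],
  [0, 0, 0, -0.62, 0],
  [0, 0, 0, -0.62, 0],
])

```text
time: 13.97
eef_pos: [0.6126, -0.0833, 0.0287]
tcp_rot: [0.706, 0.708, -0.0, 0.006]
contact_force: [-14.6, 2.7, 25.8]
opening: 0.488
```

>>> servo_tool([
  [0, 0, 0, 0, 0],
  [0.5, 0, 0, 0, 0],
  [0.53, 0, 0, 0, 0],
  [0.6, 0, 0, 0, 0],
  [0.8, 0, 0, 0, 0],
  [1, 0, 0, 0, 0],
  [1, 0, 0, 0.4, 0],
  [1, 0, 0, 1.2, 0],
  [1, 0, 0, 2.1, 0],
  [1, 0, 0, 3, 0],
])

```text
time: 14.8
eef_pos: [0.6118, -0.083, 0.1486]
tcp_rot: [0.706, 0.708, -0.001, 0.004]
contact_force: [0.7, -1.3, 0.4]
opening: 1.0
```

```bash
python3 look.py red_tub .004 scene,side .613 -.085; python3 look.py red_stapler 0 scene,side
```

```text
14.8 [ 0.6118 -0.083   0.1486] 1.0001673306474326
scene 14 [ 0.614 -0.081  0.057  0.062] [206.  29.  19.]
side 15 [ 0.61  -0.08   0.093  0.117] [192.  61.  54.]
joint [ 0.613 -0.08   0.     0.095]
15.0 [ 0.6134 -0.0835  0.1501] 0.9982720884914705
scene 16 [ 0.466 -0.206  2.63   0.146] [181.  31.  23.]
side 17 [ 0.462 -0.203 -0.581  0.121] [179.  57.  53.]
joint [ 0.46  -0.202  2.608  0.138]
```

>>> servo_tool([
  [1, -0.4, -0.3, 0, 1.4],
  [1, -0.8, -0.6, 0, 2.8],
  [1, -1.3, -1.0, 0, 4.2],
  [1, -1.8, -1.4, 0, 5.6],
  [1, -2.3, -1.8, 0, 7.0],
  [1, -2.8, -2.2, 0, 8.4],
  [1, -3.3, -2.6, 0, 9.8],
  [1, -3.78, -3.0, 0, 11.2],
  [1, -3.78, -3.0, -0.4, 11.7],
  [1, -3.78, -3.0, -0.8, 11.7],
])

```text
time: 16.03
eef_pos: [0.4592, -0.2039, 0.1135]
tcp_rot: [0.27, 0.963, 0.001, 0.004]
contact_force: [-0.2, 0.3, -0.3]
opening: 1.001
```

```bash
python3 look.py red_stapler 0 wrist; python3 -c "
from plant import ctrl;from scipy.spatial.transform import Rotation as R
s=ctrl.get_state();j=R.from_quat(s['tcp_rot']).as_matrix()[:,1];import math;print(s['eef_pos'],math.degrees(math.atan2(j[1],j[0])))"; ls pics
```

```text
16.0333 [ 0.4592 -0.2039  0.1135] 1.0012883741620104
wrist 18 [ 0.462 -0.203 -0.596  0.08 ] [143.  42.  38.]
[ 0.45722658 -0.20147806  0.11017708] 58.59645225294491
a.png
b.png
red_pot_scene_8.png
red_pot_side_9.png
red_pot_wrist_6.png
red_stapler_scene_16.png
red_stapler_side_17.png
red_stapler_wrist_18.png
red_tub_scene_14.png
red_tub_side_12.png
red_tub_side_15.png
red_tub_wrist_10.png
red_tub_wrist_11.png
scene0.png
side0.png
wrist0.png
```

>>> servo_tool([
  [1, 0.1, -0.05, -0.4, -0.3],
  [1, 0.1, -0.05, -0.8, -0.3],
  [1, 0.1, -0.05, -1.2, -0.3],
  [1, 0.1, -0.05, -1.6, -0.3],
  [1, 0.1, -0.05, -2.0, -0.3],
  [1, 0.1, -0.05, -2.2, -0.3],
  [1, 0.1, -0.05, -2.2, -0.3],
  [1, 0.1, -0.05, -2.2, -0.3],
  [0.7, 0.1, -0.05, -2.2, -0.3],
  [0.5, 0.1, -0.05, -2.2, -0.3],
])

```text
time: 16.97
eef_pos: [0.4621, -0.204, 0.0234]
tcp_rot: [0.283, 0.959, 0.002, 0.001]
contact_force: [0.1, -0.1, 0.8]
opening: 0.746
```

>>> servo_tool([
  [0.3, 0, 0, 0, 0],
  [0, 0, 0, 0, 0],
  [0, 0, 0, 0, 0],
  [0, 0, 0, 0, 0],
  [0, 0, 0, 0, 0],
  [0, 0, 0, 0.3, 0],
  [0, 0, 0, 0.8, 0],
  [0, 0, 0, 1.4, 0],
  [0, 0, 0, 2.0, 0],
  [0, 0, 0, 2.4, 0],
])

```text
time: 17.8
eef_pos: [0.4622, -0.2041, 0.1214]
tcp_rot: [0.283, 0.959, 0.001, 0.001]
contact_force: [0.5, 0.2, -1.7]
opening: 0.392
```

```bash
python3 -c "
from plant import ctrl;from scipy.spatial.transform import Rotation as R
import cv2
s=ctrl.get_state();j=R.from_quat(s['tcp_rot']).as_matrix()[:,1];import math;print(s['eef_pos'],math.degrees(math.atan2(j[1],j[0])),s['opening'])
p=ctrl.read_camera('side');cv2.imwrite('pics/c.png',cv2.resize(p['frame'][100:340,220:500,::-1],None,fx=2,fy=2))"
```

```text
[ 0.46221619 -0.20412829  0.12143917] 57.11510176153009 0.3918653832706564
```

View pics/c.png

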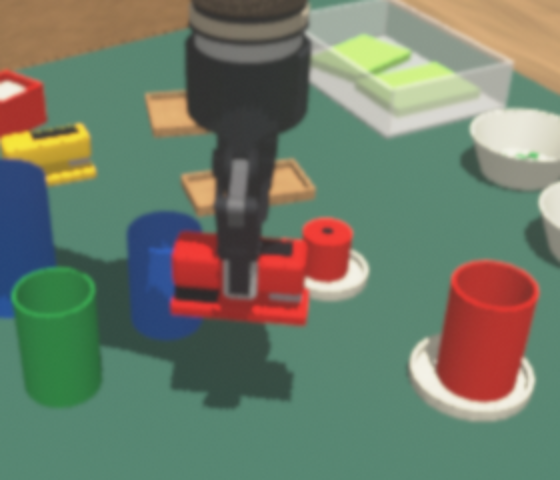

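>>> servo_tool([
  [0, 0.2, 0, 0.4, 0],
  [0, 0.8, 0.4, 0.6, 0.5],
  [0, 1.4, 1.2, 0.7, 1.2],
  [0, 1.9, 2.1, 0.7, 2],
  [0, 2.4, 3.0, 0.7, 2.8],
  [0, 2.9, 3.9, 0.7, 3.6],
  [0, 3.3, 4.8, 0.7, 4.2],
  [0, 3.6, 5.7, 0.7, 4.66],
  [0, 3.85, 6.6, 0.7, 4.66],
  [0, 3.92, 7.1, 0.7, 4.66],
])

```text
time: 18.68
eef_pos: [0.6207, 0.0824, 0.1512]
tcp_rot: [0.082, 0.997, 0.002, 0.003]
contact_force: [1.0, -0.6, -2.8]
opening: 0.392
```

>>> servo_tool([
  [0, 0, 0, 0, 0],
  [0, 0, 0, 0, 0],
  [0, 0, 0, -0.5, 0],
  [0, 0, 0, -1.0, 0],
  [0, 0, 0, -1.5, 0],
  [0, 0, 0, -2.0, 0],
  [0, 0, 0, -2.3, 0],
  [0, 0, 0, -2.4, 0],
  [0, 0, 0, -2.4, 0],
  [0, 0, 0, -2.4, 0],
])

```text
time: 19.52
eef_pos: [0.6212, 0.0818, 0.0558]
tcp_rot: [0.083, 0.997, 0.002, 0.004]
contact_force: [-0.2, 0.4, -1.2]
opening: 0.392
```

```bash
python3 -c "
from plant import ctrl;from scipy.spatial.transform import Rotation as R
import cv2
s=ctrl.get_state();j=R.from_quat(s['tcp_rot']).as_matrix()[:,1];import math;print(s['eef_pos'],math.degrees(math.atan2(j[1],j[0])),s['opening'])
p=ctrl.read_camera('scene');cv2.imwrite('pics/d.png',cv2.resize(p['frame'][160:340,300:540,::-1],None,fx=2.5,fy=2.5))"
```

```text
[0.6211835  0.08175459 0.05583124] 80.5242601277619 0.39210642069070306
```

View pics/d.png

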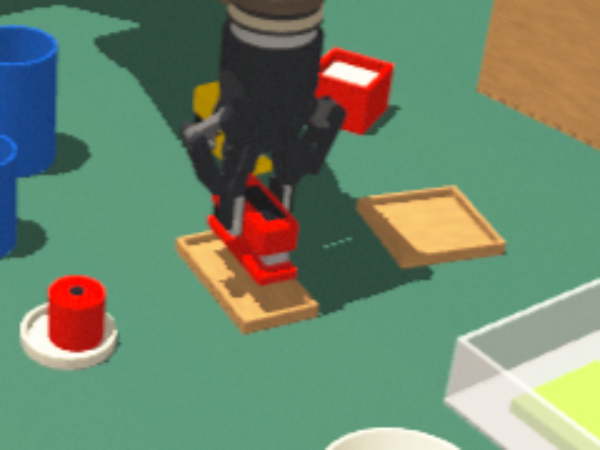

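>>> servo_tool([
  [0, -0.04, -0.04, -0.2, 0],
  [0, -0.04, -0.04, -0.35, 0],
  [0, -0.04, -0.04, -0.45, 0],
  [0, -0.04, -0.04, -0.53, 0],
  [0, -0.04, -0.04, -0.6, 0],
  [0, -0.04, -0.04, -0.64, 0],
  [0, -0.04, -0.04, -0.68, 0],
  [0, -0.04, -0.04, -0.71, 0],
  [0, -0.04, -0.04, -0.73, 0],
  [0, -0.04, -0.04, -0.73, 0],
])

```text
time: 20.4
eef_pos: [0.6203, 0.0804, 0.0285]
tcp_rot: [0.082, 0.997, 0.002, 0.004]
contact_force: [-2.6, 0.1, 4.4]
opening: 0.392
```

>>> servo_tool([
  [0, 0, 0, -0.02, 0],
  [0, 0, 0, -0.02, 0],
  [0.41, 0, 0, 0, 0],
  [0.44, 0, 0, 0, 0],
  [0.5, 0, 0, 0, 0],
  [0.7, 0, 0, 0, 0],
  [0.7, 0, 0, 0.3, 0],
  [0.75, 0, 0, 1.1, 0],
  [0.9, 0, 0, 2.0, 0],
  [1, 0, 0, 3, 0],
])

```text
time: 21.23
eef_pos: [0.6192, 0.0805, 0.1489]
tcp_rot: [0.082, 0.997, 0.002, 0.003]
contact_force: [1.0, -0.4, -0.2]
opening: 0.991
```

```bash
python3 look.py red_stapler .004 scene,side .62 .08 ; python3 look.py red_notebox 0 scene,wrist
```

```text
21.2333 [0.6192 0.0805 0.1489] 0.9906511159498673
scene 21 [ 0.621  0.08  -0.261  0.117] [177.  29.  20.]
side 22 [0.615 0.079 2.7   0.144] [160.  55.  49.]
joint [0.619 0.082 2.858 0.137]
21.4333 [0.6218 0.0804 0.1516] 0.9986913145779831
scene 23 [0.44  0.343 0.549 0.266] [203.  56.  45.]
wrist 24 [0.436 0.344 0.46  0.016] [170.  64.  57.]
joint [0.437 0.344 0.466 0.146]
```

>>> servo_tool([
  [1, -0.4, 0.6, 0, 0.8],
  [1, -1.0, 1.4, 0, 1.6],
  [1, -1.55, 2.2, 0, 2.4],
  [1, -2.1, 3.0, 0, 3.2],
  [1, -2.65, 3.8, 0, 4.0],
  [1, -3.2, 4.6, 0, 4.8],
  [1, -3.75, 5.4, 0, 5.6],
  [1, -4.3, 6.1, 0, 6.4],
  [1, -4.62, 6.58, 0, 7.2],
  [1, -4.62, 6.58, -0.6, 7.2],
])

```text
time: 22.47
eef_pos: [0.4338, 0.3482, 0.1256]
tcp_rot: [-0.233, 0.972, 0.004, 0.005]
contact_force: [0.8, -0.1, 1.0]
opening: 0.997
```

```bash
python3 look.py red_notebox 0 wrist; python3 -c "
from plant import ctrl;from scipy.spatial.transform import Rotation as R
s=ctrl.get_state();j=R.from_quat(s['tcp_rot']).as_matrix()[:,1];import math;print(s['eef_pos'],math.degrees(math.atan2(j[1],j[0])))"; ls pics | tail -3
```

```text
22.4667 [0.4338 0.3482 0.1256] 0.9970383224384282
wrist 25 [0.437 0.343 2.019 0.012] [179. 119. 107.]
[0.43043602 0.34300559 0.11783785] 116.67455677931602
scene0.png
side0.png
wrist0.png
```

>>> servo_tool([
  [1, 0.16, 0, -0.3, -0.2],
  [1, 0.16, 0, -0.8, -0.2],
  [1, 0.16, 0, -1.3, -0.2],
  [1, 0.16, 0, -1.7, -0.2],
  [1, 0.16, 0, -2.1, -0.2],
  [1, 0.16, 0, -2.4, -0.2],
  [1, 0.16, 0, -2.5, -0.2],
  [1, 0.16, 0, -2.5, -0.2],
  [1, 0.16, 0, -2.5, -0.2],
  [0.8, 0.16, 0, -2.5, -0.2],
])

```text
time: 23.4
eef_pos: [0.4378, 0.3433, 0.0189]
tcp_rot: [-0.222, 0.975, 0.001, -0.002]
contact_force: [-0.5, 0.1, -0.4]
opening: 0.884
```

>>> servo_tool([
  [0.6, 0, 0, 0, 0],
  [0.4, 0, 0, 0, 0],
  [0.2, 0, 0, 0, 0],
  [0, 0, 0, 0, 0],
  [0, 0, 0, 0, 0],
  [0, 0, 0, 0.3, 0],
  [0, 0, 0, 0.8, 0],
  [0, 0, 0, 1.4, 0],
  [0, 0, 0, 2.0, 0],
  [0, 0, 0, 2.4, 0],
])

```text
time: 24.23
eef_pos: [0.4376, 0.3433, 0.1168]
tcp_rot: [-0.222, 0.975, 0.001, -0.002]
contact_force: [0.1, 0.6, -1.2]
opening: 0.741
```

>>> servo_tool([
  [0, 0.3, -0.1, 0, -0.6],
  [0, 0.9, -0.35, 0, -1.7],
  [0, 1.5, -0.6, 0, -2.8],
  [0, 2.1, -0.8, 0, -3.9],
  [0, 2.7, -1.0, 0, -5.0],
  [0, 3.3, -1.25, 0, -6.1],
  [0, 3.9, -1.5, 0, -7.2],
  [0, 4.5, -1.7, 0, -8.2],
  [0, 4.9, -1.85, 0, -8.9],
  [0, 5.0, -1.9, 0, -8.9],
])

```text
time: 25.07
eef_pos: [0.6392, 0.2657, 0.116]
tcp_rot: [0.165, 0.986, 0.002, -0.001]
contact_force: [0.3, -0.1, -2.2]
opening: 0.743
```

>>> servo_tool([
  [0, 0, 0, 0, 0],
  [0, 0, 0, 0, 0],
  [0, 0, 0, -0.4, 0],
  [0, 0, 0, -0.8, 0],
  [0, 0, 0, -1.2, 0],
  [0, 0, 0, -1.5, 0],
  [0, 0, 0, -1.7, 0],
  [0, 0, 0, -1.7, 0],
  [0, 0, 0, -1.7, 0],
  [0, 0, 0, -1.7, 0],
])

```text
time: 25.9
eef_pos: [0.6399, 0.266, 0.049]
tcp_rot: [0.165, 0.986, 0.002, -0.0]
contact_force: [-0.7, -0.4, -2.9]
opening: 0.74
```

```bash
python3 -c "
from plant import ctrl;from scipy.spatial.transform import Rotation as R
import cv2
s=ctrl.get_state();j=R.from_quat(s['tcp_rot']).as_matrix()[:,1];import math;print(s['eef_pos'],math.degrees(math.atan2(j[1],j[0])),s['opening'])
p=ctrl.read_camera('scene');cv2.imwrite('pics/e.png',cv2.resize(p['frame'][140:300,370:580,::-1],None,fx=3,fy=3))"
```

```text
[0.63987877 0.26597062 0.04899217] 70.99323380590717 0.7396462833730637
```

View pics/e.png

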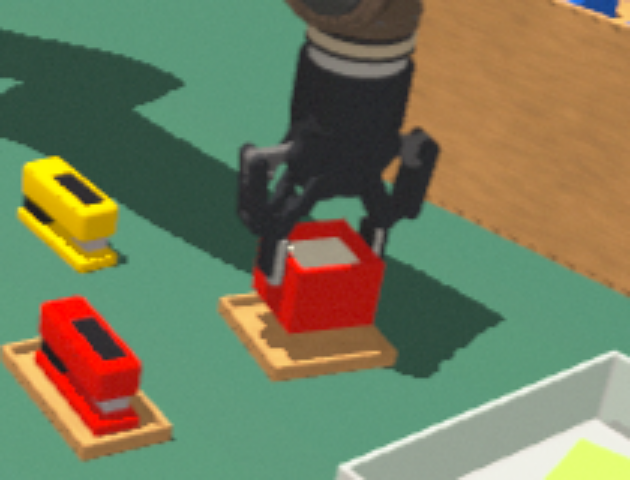

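>>> servo_tool([
  [0, -0.03, 0.02, -0.2, 0],
  [0, -0.03, 0.02, -0.35, 0],
  [0, -0.03, 0.02, -0.45, 0],
  [0, -0.03, 0.02, -0.52, 0],
  [0, -0.03, 0.02, -0.57, 0],
  [0, -0.03, 0.02, -0.61, 0],
  [0, -0.03, 0.02, -0.64, 0],
  [0, -0.03, 0.02, -0.67, 0],
  [0, -0.03, 0.02, -0.69, 0],
  [0, -0.03, 0.02, -0.69, 0],
])

```text
time: 26.78
eef_pos: [0.639, 0.2668, 0.0243]
tcp_rot: [0.165, 0.986, 0.002, -0.001]
contact_force: [-5.0, -2.1, 7.0]
opening: 0.742
```

>>> servo_tool([
  [0, 0, 0, -0.02, 0],
  [0, 0, 0, -0.02, 0],
  [0.76, 0, 0, 0, 0],
  [0.8, 0, 0, 0, 0],
  [0.9, 0, 0, 0, 0],
  [1, 0, 0, 0, 0],
  [1, 0, 0, 0.3, 0],
  [1, 0, 0, 1.1, 0],
  [1, 0, 0, 2.0, 0],
  [1, 0, 0, 3, 0],
])

```text
time: 27.62
eef_pos: [0.6379, 0.2665, 0.1445]
tcp_rot: [0.165, 0.986, 0.001, -0.002]
contact_force: [1.5, 0.2, 0.5]
opening: 1.0
```

>>> servo_tool([
  [1, 0, 0, 0.5, 0],
  [1, 0, 0, 1, 0],
  [1, 0, 0, 1.5, 0],
  [1, 0, 0, 2, 0],
  [1, 0, 0, 2, 0],
  [1, 0, 0, 2, 0],
  [1, 0, 0, 2, 0],
  [1, 0, 0, 2, 0],
  [1, 0, 0, 2, 0],
  [1, 0, 0, 2, 0],
])

```text
time: 28.45
eef_pos: [0.6373, 0.2663, 0.2227]
tcp_rot: [0.165, 0.986, 0.001, -0.003]
contact_force: [0.7, -0.4, 0.6]
opening: 1.003
```

```bash
for a in "red_notebox .004 .638 .267" "red_pot .004 .641 -.255" "red_tub .004 .613 -.083" "red_stapler .004 .62 .08" "blue_pot 0 .457 -.078" "yellow_stapler 0 .446 .196"; do set -- $a; echo $1; python3 look.py $1 $2 scene,side $3 $4; done; ls -t pics|head -2; cp $(ls -t pics/*scene*|head -1) pics/f.png
```

```text
red_notebox
28.45 [0.6373 0.2663 0.2227] 1.0026197862247919
scene 27 [ 0.64   0.268 -0.283  0.042] [190.  55.  43.]
side 28 [0.64  0.271 1.228 0.051] [175.  74.  65.]
joint [0.639 0.268 1.214 0.058]
red_pot
28.65 [0.6378 0.2664 0.224 ] 1.0039262843347991
scene 29 [ 0.645 -0.258  0.169  0.034] [184.  26.  17.]
side 30 [ 0.643 -0.256  0.042  0.03 ] [164.  54.  48.]
joint [ 0.644 -0.256  0.058  0.038]
red_tub
28.85 [0.638  0.2665 0.2246] 1.0014571273147375
scene 31 [ 0.616 -0.082 -0.074  0.081] [205.  29.  19.]
side 32 [ 0.612 -0.081  0.073  0.055] [185.  65.  58.]
joint [ 0.614 -0.079 -0.012  0.087]
red_stapler
29.05 [0.6379 0.2665 0.2246] 1.000502622760471
scene 33 [ 0.621  0.079 -0.303  0.122] [189.  31.  21.]
side 34 [0.617 0.08  2.777 0.13 ] [167.  58.  52.]
joint [0.618 0.081 2.843 0.134]
blue_pot
29.25 [0.6379 0.2664 0.2245] 1.0001007898401293
scene 35 [ 0.457 -0.078  0.02   0.05 ] [ 28.  75. 147.]
side 36 [ 0.457 -0.078 -0.006  0.031] [ 45.  80. 139.]
joint [ 0.457 -0.078  0.12   0.04 ]
yellow_stapler
29.45 [0.6379 0.2665 0.2245] 1.0012161822206596
scene 37 [ 0.443  0.197 -0.166  0.088] [190. 165.  18.]
side 38 [0.447 0.218 2.054 0.307] [182. 156.  57.]
joint [0.442 0.197 2.974 0.207]
yellow_stapler_side_38.png
yellow_stapler_scene_37.png
```

View pics/f.png

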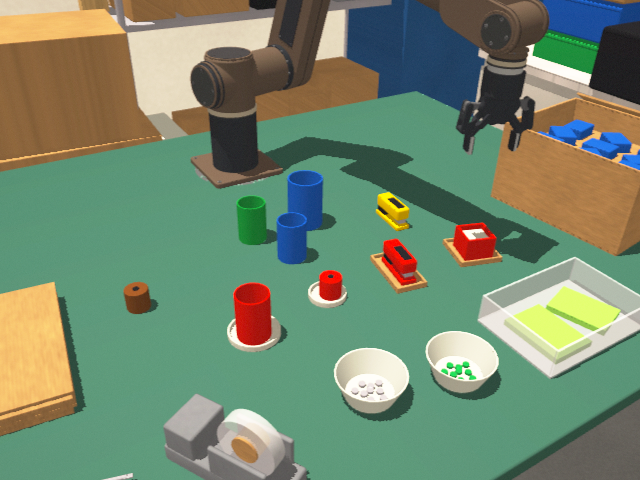

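The last picture shows the pot at (253,315), the tub at (330,287), the stapler at (400,263) and the box at (474,242), each inside its tray. The blue pot (292,238) and yellow stapler (393,211) have not moved.

```bash
python3 -c "
from plant import ctrl; print(ctrl.sign_off())"
```

```text
the job is handed in; nothing more can be done
None
```

I packed all four red things into their trays, each lowered until it touched the tray floor and only then released, and handed the job in at about 29.6 s of the 106 s limit. `sign_off` gives no verdict, so I have only my own camera checks to go on.

| Thing | Tray | Measured distance from tray centre |
|---|---|---|
| Red pen pot | Large round dish | about 3 mm |
| Red paper-clip tub | Small round dish | about 6 mm at most |
| Red stapler | Long tray | about 2 mm |
| Red note-paper box | Square tray | about 2 mm |

- **Untouched things:** the blue pot measured the same place as at the start, and the yellow stapler within about 4 mm of its start by the scene camera. The gripper ended open and clear of everything.
- **Stapler angle:** after placing, the two cameras put the red stapler's yaw at about 7–12° from the tray's. That fit uses a plain box shape, which suits a stapler poorly. The jaws were within 0.2° of the tray's angle when it was lowered, and the pictures show it inside the walls.
- **Yellow stapler, side camera:** the side-camera fit was poor (fit error 0.31) and put it about 22 mm away. At the start I had set that view aside because the note-paper box was partly in the way, so I relied on the scene camera and the picture.
- **Tilt:** I judged it by eye from the pictures and from the heights at contact, and did not measure it as a number.

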